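# Put the mixed-up bench tools back on their own boards

## Task

The mallet, the chisel and the hand plane have each been left on another tool's board. Put every tool back lying flat and squarely on its own silhouette, the mallet's head and the chisel's blade pointing the way their silhouettes show, using the empty planing board as a parking place and leaving it clear again. Set the tools down rather than dropping them, and do not disturb the whetstone, the oil bottle or the wax tin.

Things in the scene. Friction and masses are not known exactly. Their poses are not given: they have to be found in the camera images.
- mallet_grip (a point): wooden mallet on its side, 0.3 kg. Point: in the handle (26 mm wide in y, 18 high), 23 mm above the head's underside; grip here, firmly (60 N). x points to the head: pale block 60 (x) by 90 (y) by 46 mm high, from x = 18 to 78 mm; handle back to x = -122 mm, clear of the board: only the head rests on it. Weight centred near x = 32 mm. Starts on the plane's board.
- chisel_grip (a point): cranked-neck chisel lying flat, 0.14 kg. Point: in the brown handle (26 mm wide, 24 high), 12 mm above its underside; grip here. x points to the blade tip: handle from x = -85 to 20 mm, then ferrule, bent neck and steel blade 24 mm wide, 4 thick, tip at x = 125 mm. Starts on the mallet's board.
- plane_grip (a point): small wooden hand plane standing on its sole, 0.28 kg: pale block 135 long (x), 50 wide (y), 30 mm high; a steel iron slopes up out of its throat to 55 mm above the sole, within the block's length and width. Point: centre of the block, 15 mm above the sole; grip across the 50 mm width. Starts on the chisel's board.
- mallet_board: fixed plywood board 230 x 110 x 12 mm, flush dark felt silhouette on top; origin: centre of its underside, x along its length, z up. Silhouette of the mallet, head towards +x: the mallet's listed point belongs at x = 22, y = 0, 35 mm above the origin, its x along the board's x.
- chisel_board: fixed plywood board 230 x 110 x 12 mm, flush dark felt silhouette on top; origin: centre of its underside, x along its length, z up. Silhouette of the chisel, blade towards +x: the chisel's listed point belongs at x = -20, y = 0, 24 mm above the origin, its x along the board's x.
- plane_board: fixed plywood board 230 x 110 x 12 mm, flush dark felt silhouette on top; origin: centre of its underside, x along its length, z up. Silhouette of the plane, a rectangle 141 x 56 mm: the plane's listed point belongs at x = 0, y = 0, 27 mm above the origin, its length along the board's x, either end first.
- planing_board: planing board, the free spot: fixed pale board 230 x 110 x 12 mm without silhouette; origin: centre of its underside, x along its length, z up; a stop strip 12 mm wide and 5 mm high crosses its top at the +x end. Empty at the start; a tool may be parked here.
- whetstone: bystander: grey whetstone on a dark wooden base, lying loose, 75 mm (x) by 235 mm (y), 37 mm high; origin at the centre of its underside
- oil_bottle: bystander: amber glass oil bottle with black cap, standing loose, 48 mm across, 115 mm high; origin at the centre of its underside
- wax_tin: bystander: round flat metal wax tin, loose, 75 mm across, 30 mm high; origin at the centre of its underside
Not all that is in view belongs to the job. What is shaped like the part that bears mallet_grip but pink or red is not meant.

How it is judged:
At the end, for the whole second after the job is handed in: Each tool rests on its own board, its listed point within 12 mm of its place along and across and 4 mm in height, upright within 0.1 rad, in line within 0.18 rad, mallet head and chisel blade towards the board's +x. All released and at rest, the planing board thus clear (x of mallet_grip in the frame of mallet_board between 0.01 and 0.034 m and y of mallet_grip in the frame of mallet_board between -0.012 and 0.012 m and z of mallet_grip in the frame of mallet_board between 0.031 and 0.039 m and angle between the x axis of mallet_grip and the x axis of mallet_board, either way round below 0.18 rad and angle between each of mallet_grip, chisel_grip, plane_grip's own z axis and vertical below 0.1 rad and x of mallet_board in the frame of mallet_grip below 0 m and linear speed of each of mallet, chisel, plane below 0.02 m/s and angular speed of each of mallet, chisel, plane below 0.2 rad/s and x of chisel_grip in the frame of chisel_board between -0.032 and -0.008 m and y of chisel_grip in the frame of chisel_board between -0.012 and 0.012 m and z of chisel_grip in the frame of chisel_board between 0.02 and 0.028 m and angle between the x axis of chisel_grip and the x axis of chisel_board, either way round below 0.18 rad and x of chisel_board in the frame of chisel_grip above 0 m and x of plane_grip in the frame of plane_board between -0.012 and 0.012 m and y of plane_grip in the frame of plane_board between -0.012 and 0.012 m and z of plane_grip in the frame of plane_board between 0.023 and 0.031 m and angle between the x axis of plane_grip and the x axis of plane_board, either way round below 0.18 rad); the robot touches nothing.
It fails at once if the whetstone, oil bottle or wax tin is shifted by more than 30 mm or tipped over ((distance of whetstone from where it was at the start of the episode above 0.03 m or angle between whetstone's own z axis and vertical above 0.5 rad) or (distance of oil_bottle from where it was at the start of the episode above 0.03 m or angle between oil_bottle's own z axis and vertical above 0.5 rad) or (distance of wax_tin from where it was at the start of the episode above 0.03 m or angle between wax_tin's own z axis and vertical above 0.5 rad)).
It fails at once if a tool falls free of the gripper at more than 0.7 m/s (a drop of more than about 25 mm) ((linear speed of mallet above 0.7 m/s and contact force between the fingers and mallet below 0.05 N) or (linear speed of chisel above 0.7 m/s and contact force between the fingers and chisel below 0.05 N) or (linear speed of plane above 0.7 m/s and contact force between the fingers and plane below 0.05 N)).
It also fails if it takes over 96 s, if anything falls off the work surface, if the arm or the gripper's body presses on something with over 40 N, if the wrist force passes 120 N, or if a joint passes its speed limit or range.

## Robot

A 6-joint arm with a two-finger parallel gripper is mounted at the origin on the work surface. World frame = base frame: x ahead of the robot, y to its left, z up, the work surface at z = 0. Lengths are in m, angles in rad, forces in N, time in s.
With the tool pointing down it reaches from about 0.275 to 0.775 m from the base axis. Payload 14.6 kg.
Tool frame: the origin (TCP) lies at the very end of the fingers, on their centre line; the grasp point (between the pads) lies 19 mm behind it (env.grip_point_offset is the distance from the TCP to the grasp point, in m); z points along the fingers, y is the line along which they close (so a half turn about z gives the same grasp; the last joint's range is limited). The gripper opens to 85 mm and grips with 20 to 120 N. Pads are 22 mm wide; open, the fingers measure 114 mm over their backs; the gripper's body (76 mm by 85 mm) begins 54 mm behind the grasp point. The pads swing forward as they close: fully open they stand 13 mm farther back than shut.
Start: joints at [1.146, 0.263, -0.048, 1.259, 0, 1.415], TCP at [0.14, 0.506, 0.231] pointing down, gripper open.
Joint ranges: [-2.65, 2.65], [-0.89, 1.7], [-1.18, 1.37], [-2.13, 2.11], [-1.35, 1.29], [-3.14, 3.14]. Speed limits (rad/s): [1.89, 1.89, 2.57, 2.79, 3.14, 3.14].

## Interface

Orientations are given as a unit quaternion [w, x, y, z].
In Python, from station import env gives the robot as it stands.
- The arm moves only by the tool play_rows, never from a script. Its argument "steps" is a list of rows, each a list of 7 numbers: the shift along the tool's x, y, z in m, then the turn, a rotation vector about the tool's x, y, z in degrees, then the gripper command: -1 is shut, 1 is fully open, values between are in proportion. In form: [[tx, ty, tz, rx, ry, rz, hand], ...]. A call has 1 to 20 rows; each row is the pose to reach, as a shift and turn from the pose commanded when the call began, along the tool's axes at that moment; what a row does not reach only later rows make up. A row lasts 1/8 s, in which the tool goes at most 62.5 mm and 10.7 degrees, less where a joint would pass 70% of its speed; a pose out of reach is approached as far as the arm can. A call with a gripper value outside its range is refused whole. The fingers move at their own pace and stop on an object; the grip force is fixed at half the most. Time passes only in rows, so rows that repeat a pose let the fingers close. It gives the time, the measured TCP pose, the force, the opening and the grip force at its end, in the units of the state.
- env.get_obs(): the state, without advancing time (a new reading comes with each control period).
- env.camera(name): name is "scene" or "side" or "wrist"; returns a dict with "pixels" (420x560x3 uint8, blue, green, red), "range_z" (420x560 float32, m along the optical axis (not along the pixel's ray), 0 where there is no reading), "K" (3x3 intrinsics, pixels), "k1" (the pictures are not rectified: a ray, as slopes to the right and down, at radius r is drawn at 1 + k1 r^2 times it, then the intrinsics apply), "pose" (4x4, takes a point from camera to world coordinates). Camera axes: x right, y down, z forward; pixel columns grow to the right and rows downward; lengths in m; the calibration is good to about 2 mm. A picture is of the moment at which its call begins.
- env.finish_job(): hands the job in; it is judged then, once.
Trained networks look in a picture, given as the dict that the camera call returned (one of the last four; its "shot" number tells which), for a name from the list of things; names that differ only in an ending like _2 or _b are one class to them, and where a whole thing is asked for, a point or a joint stands for the part that bears it (a point fixed in the world has none). Each returns a list of dicts, best first, with "score" (0 to 1); they miss things now and then, are a little off and sometimes report something else, mostly with a low value. They report only what shows in the picture. A call takes as long as a camera call. They do not tell look-alikes from the thing itself.
- env.masks_of(picture, name): "mask" (420x560 bool, what is visible of it) and "pixel" ([column, row] in pixels, amid what is visible of it).
- env.landmark_of(picture, name): "pixel" ([column, row] in pixels: a listed point, or the origin of a listed thing).
The state is a dict: "clock": time; "joint_pos": joint angles; "joint_vel": joint speeds; "joint_torque": joint torques, N m; "eef_pos": TCP position; "orientation": TCP orientation; "contact_force": force on the tool from outside, world axes, zero at the start; "moment": the same for the moment, N m; "opening": opening from 0.0 (shut) to 1.0 (fully open); "grip_force": force on a finger pad.
Only numpy, scipy, OpenCV 4.12 (cv2) and the standard library are available. Lean on these libraries where they do the work, as an engineer would, in place of code of your own. Each camera call takes 0.05 s, during which the arm holds its last target. There are 200 camera calls.

## Working session

There is one attempt and no reset: what is moved stays moved. The work goes in short steps, Python scripts to look and compute and a tool call to move; the robot and the scene stay as the last step left them, time stands still between calls to the robot, and variables do not carry over. Pictures are saved under pics/ and viewed, at most 14 in all, crops included, and the job is handed in when it is done.

Besides the shell and the picture viewer there is one more tool, called after "Emit:" as name(argument=value, ...) on one line, values as JSON. play_rows: Moves the arm, as the interface text tells. Its arguments: {"type":"object","properties":{"steps":{"type":"array","items":{"type":"array","items":{"type":"number"}}}},"required":["steps"]}

```bash
ls; mkdir -p pics
cat > h.py <<'E'
import numpy as np, cv2
from station import env
def und(c,px):
    K=c["K"];p=(np.array(px,float).reshape(-1,2)-[K[0,2],K[1,2]])/[K[0,0],K[1,1]]
    q=p.copy()
    for _ in range(20): q=p/(1+c["k1"]*(q**2).sum(1,keepdims=True))
    return q
def world(c,px,z=None):
    px=np.array(px,float).reshape(-1,2);s=und(c,px);d=np.c_[s,np.ones(len(s))]
    R=c["pose"][:3,:3];t=c["pose"][:3,3]
    if z is None:
        i=np.round(px).astype(int);dep=c["range_z"][i[:,1].clip(0,419),i[:,0].clip(0,559)]
        return (d*dep[:,None])@R.T+t
    w=d@R.T;return t+w*((z-t[2])/w[:,2])[:,None]
E
python3 - <<'E'
from h import *
for n in("scene","side"):
    c=env.camera(n);cv2.imwrite(f"pics/{n}0.png",c["pixels"])
    for k in("mallet_grip","chisel_grip","plane_grip","mallet_board","chisel_board","plane_board","planing_board","whetstone","oil_bottle","wax_tin"):
        for m in env.landmark_of(c,k)[:2]: print(n,k,round(m["score"],2),np.round(m["pixel"]),np.round(world(c,m["pixel"]),3))
    print(c["pose"].round(2).tolist())
o=env.get_obs();print(o)
E
```

```text
pics
scene mallet_grip 0.86 [298. 145.] [[ 0.265 -0.197  0.037]]
scene mallet_grip 0.78 [393. 215.] [[0.295 0.241 0.027]]
scene chisel_grip 0.96 [300. 227.] [[0.541 0.081 0.035]]
scene chisel_grip 0.39 [343. 267.] [[0.547 0.252 0.015]]
scene plane_grip 0.7 [232. 176.] [[ 0.548 -0.23   0.04 ]]
scene mallet_board 0.64 [302. 234.] [[0.542 0.092 0.013]]
scene mallet_board 0.43 [334. 262.] [[0.572 0.236 0.043]]
scene chisel_board 0.79 [229. 182.] [[ 0.565 -0.224  0.029]]
scene plane_board 0.74 [339. 266.] [[0.555 0.243 0.014]]
scene planing_board 0.61 [262. 208.] [[ 0.559 -0.07   0.017]]
scene planing_board 0.44 [337. 267.] [[0.587 0.258 0.06 ]]
scene whetstone 0.79 [235. 282.] [[0.803 0.094 0.037]]
scene whetstone 0.43 [227. 183.] [[ 0.576 -0.224  0.031]]
scene wax_tin 0.77 [192. 166.] [[ 0.609 -0.373  0.034]]
[[-0.72, 0.5, -0.48, 1.13], [0.69, 0.52, -0.5, 0.61], [-0.0, -0.69, -0.72, 0.95], [0.0, 0.0, 0.0, 1.0]]
side mallet_grip 0.96 [237. 182.] [[0.561 0.223 0.039]]
side mallet_grip 0.75 [150. 217.] [[0.279 0.226 0.031]]
side chisel_grip 0.56 [253. 210.] [[0.512 0.077 0.036]]
side plane
[... 611 characters left out ...]
lock': 1.1, 'joint_pos': array([ 1.14572992e+00,  2.63134420e-01, -4.82746174e-02,  1.25940638e+00,
        3.40746955e-06,  1.41549852e+00]), 'joint_vel': array([-0.00155336, -0.0006288 ,  0.00031781,  0.00127008, -0.00047002,
        0.00053552]), 'joint_torque': array([ 2.27133074e-03, -6.37434268e+01,  3.84770143e+01,  7.85141601e-04,
        1.15215749e-05, -1.22032185e-05]), 'eef_pos': array([0.13992628, 0.50602539, 0.23126976]), 'orientation': array([-4.36400372e-06,  1.34475661e-01,  9.90916897e-01, -8.65986123e-06]), 'contact_force': array([0.99848283, 0.28985923, 0.71772363]), 'moment': array([ 0.05230976,  0.03692603, -0.03464903]), 'grip_force': 0.0, 'opening': 0.997142848238436}
```

View pictures.

Run:
```python
import cv2
for n in("scene","side"):
    cv2.imwrite(f"pics/{n}0b.png",cv2.resize(cv2.imread(f"pics/{n}0.png"),(800,600),interpolation=cv2.INTER_CUBIC))
```

```text
(no output)
```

View pics/scene0b.png

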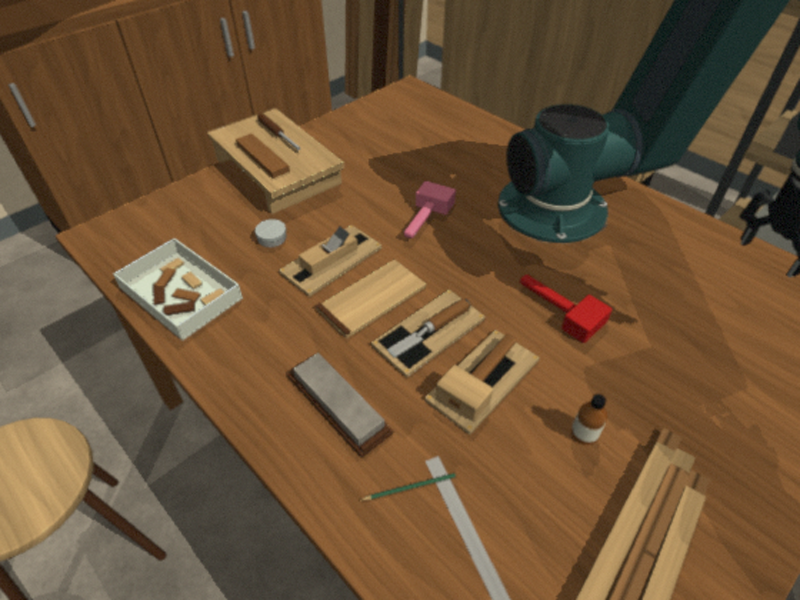

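View pics/side0b.png

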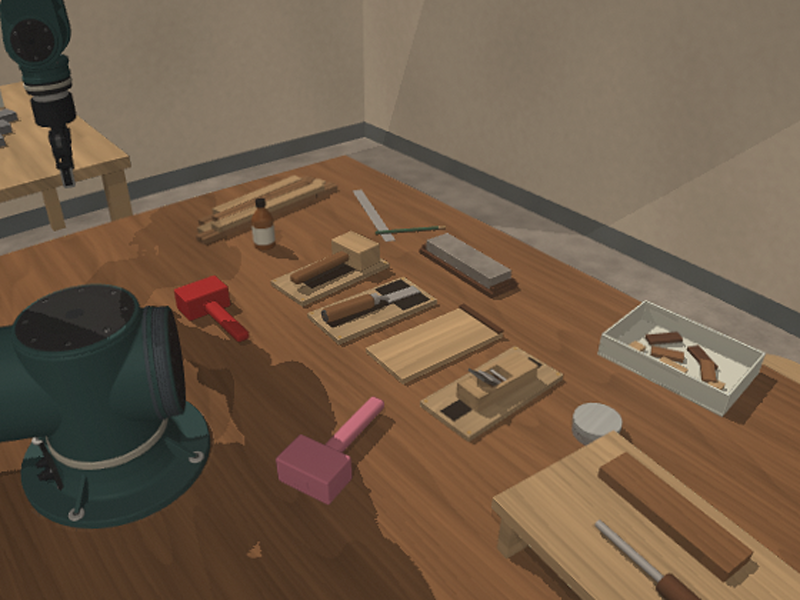

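Emit:
play_rows(steps=[[-0.41, -0.33, -0.17, 0, 0, -15.4, 1], [-0.41, -0.33, -0.17, 0, 0, -15.4, 1], [-0.41, -0.33, -0.17, 0, 0, -15.4, 1], [-0.41, -0.33, -0.17, 0, 0, -15.4, 1], [-0.41, -0.33, -0.17, 0, 0, -15.4, 1], [-0.41, -0.33, -0.17, 0, 0, -15.4, 1], [-0.41, -0.33, -0.17, 0, 0, -15.4, 1], [-0.41, -0.33, -0.17, 0, 0, -15.4, 1], [-0.41, -0.33, -0.17, 0, 0, -15.4, 1], [-0.41, -0.33, -0.17, 0, 0, -15.4, 1], [-0.41, -0.33, -0.17, 0, 0, -15.4, 1], [-0.41, -0.33, -0.17, 0, 0, -15.4, 1], [-0.41, -0.33, -0.17, 0, 0, -15.4, 1], [-0.41, -0.33, -0.17, 0, 0, -15.4, 1]])

```text
clock: 2.85
eef_pos: [0.4468, 0.0792, 0.4013]
orientation: [0.0, 0.0, 1.0, 0.0]
contact_force: [0.7, 0.7, -0.5]
opening: 1.005
grip_force: 0.0
```

```bash
cat > look.py <<'E'
from h import *
import sys,pickle
tag=sys.argv[1];names=sys.argv[2:]
c=env.camera("wrist");cv2.imwrite(f"pics/{tag}.png",cv2.resize(c["pixels"],(800,600),interpolation=cv2.INTER_CUBIC))
pickle.dump({k:c[k] for k in("pixels","range_z","K","k1","pose")},open(tag+".pkl","wb"))
for k in names:
    for m in env.landmark_of(c,k)[:2]: print(k,round(m["score"],2),np.round(m["pixel"]),np.round(world(c,m["pixel"]),3))
print(c["pose"].round(3).tolist());o=env.get_obs();print(o["clock"],o["eef_pos"],o["orientation"],o["contact_force"],o["opening"],o["grip_force"],o["joint_pos"].round(3))
E
python3 look.py w1 mallet_grip chisel_grip plane_grip mallet_board chisel_board plane_board planing_board
```

```text
mallet_grip 0.85 [103.  52.] [[ 0.261 -0.204  0.032]]
mallet_grip 0.84 [376.  70.] [[0.289 0.237 0.03 ]]
chisel_grip 0.95 [279. 203.] [[0.511 0.079 0.034]]
plane_grip 0.76 [106. 222.] [[ 0.548 -0.243  0.03 ]]
plane_grip 0.33 [195. 226.] [[ 0.562 -0.082  0.012]]
mallet_board 0.83 [275. 213.] [[0.53  0.072 0.035]]
chisel_board 0.94 [114. 215.] [[ 0.535 -0.224  0.031]]
plane_board 0.67 [356. 217.] [[0.535 0.218 0.041]]
planing_board 0.79 [194. 224.] [[ 0.56  -0.083  0.01 ]]
[[0.0, 0.963, 0.27, 0.38], [1.0, -0.0, -0.001, 0.08], [-0.001, 0.27, -0.963, 0.543], [0.0, 0.0, 0.0, 1.0]]
3.25 [0.44714947 0.07865241 0.40123957] [-5.45088840e-05  5.22653393e-04  9.99999862e-01 -2.38015095e-06] [ 0.21670006 -0.07040147  0.30142331] 0.9952591279261556 0.0 [-0.006  0.147  0.257  1.681 -0.    -0.005]
```

View pics/w1.png

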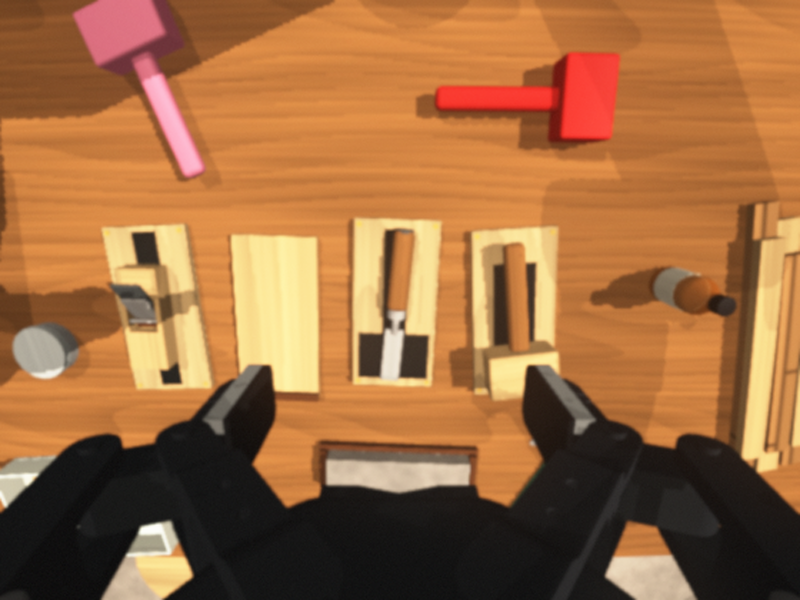

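```bash
cat > meas.py <<'E'
from h import *
import sys,pickle
c=pickle.load(open(sys.argv[1]+".pkl","rb"))
u,v=np.meshgrid(np.arange(560),np.arange(420));W=world(c,np.c_[u.ravel(),v.ravel()]).reshape(420,560,3)
fl=W[(c["range_z"]>0)&(abs(W[...,2])<.006)&(v<270)];print("floor z",fl[:,2].mean(),fl[:,2].std())
def comps(lo,hi,amin,xr=(.36,.70),yr=(-.35,.32)):
    m=(W[...,2]>lo)&(W[...,2]<hi)&(W[...,0]>xr[0])&(W[...,0]<xr[1])&(W[...,1]>yr[0])&(W[...,1]<yr[1])&(c["range_z"]>0)
    m=cv2.morphologyEx(m.astype(np.uint8),cv2.MORPH_OPEN,np.ones((2,2)))
    n,l,s,_=cv2.connectedComponentsWithStats(m,connectivity=4)
    for i in range(1,n):
        if s[i,4]>amin:
            P=W[l==i];r=cv2.minAreaRect((P[:,:2]*1000).astype(np.float32))
            print(lo,hi,"n",s[i,4],"c",np.round(r[0],1),"size",np.round(r[1],1),"ang",round(r[2],1),"z",P[:,2].mean().round(4))
comps(.007,.017,150);comps(.008,.1,200);comps(.02,.1,150)
E
python3 meas.py w1
```

```text
floor z -0.0009771443358582504 0.0010789493950753876
0.007 0.017 n 5805 c [521.6  76.4] size [111.  284.2] ang 88.1 z 0.0134
0.007 0.017 n 3951 c [ 531.6 -109.9] size [245.4 419.7] ang 8.4 z 0.0144
0.007 0.017 n 3950 c [500.5 217.7] size [323.4 173.4] ang 20.6 z 0.0136
0.007 0.017 n 5954 c [512.3 -62.9] size [173.9 348.8] ang 69.4 z 0.0146
0.008 0.1 n 6747 c [521.6  76.4] size [111.  284.2] ang 88.1 z 0.0161
0.008 0.1 n 6398 c [ 531.6 -109.9] size [245.4 419.7] ang 8.4 z 0.025
0.008 0.1 n 6452 c [511.6 221.9] size [347.1 173.4] ang 20.6 z 0.0295
0.008 0.1 n 5993 c [512.3 -62.9] size [173.9 348.8] ang 69.4 z 0.0146
0.02 0.1 n 939 c [477.8  84.6] size [ 27.5 194.7] ang 84.8 z 0.0326
0.02 0.1 n 2488 c [516.3 203.2] size [349.8 115.6] ang 23.8 z 0.0548
0.02 0.1 n 2344 c [ 465.7 -138.8] size [136.1 449.8] ang 38.3 z 0.0426
```

```bash
cat > meas2.py <<'E'
from h import *
import sys,pickle
def rect(c,m,z,msg):
    cs,_=cv2.findContours(m.astype(np.uint8),cv2.RETR_EXTERNAL,cv2.CHAIN_APPROX_NONE);q=max(cs,key=cv2.contourArea).reshape(-1,2)
    P=world(c,q,z)[:,:2]*1000;r=cv2.minAreaRect(P.astype(np.float32))
    print(msg,"c",np.round(r[0],1),"size",np.round(r[1],1),"ang",round(r[2],1),flush=True)
if __name__=="__main__":
    c=pickle.load(open(sys.argv[1]+".pkl","rb"))
    u,v=np.meshgrid(np.arange(560),np.arange(420));W=world(c,np.c_[u.ravel(),v.ravel()]).reshape(420,560,3)
    for lo,hi,z,k in((.007,.018,.013,5),(.007,.1,.013,7),(.024,.1,.035,5)):
        m=((W[...,2]>lo)&(W[...,2]<hi)&(c["range_z"]>0)&(v<300)).astype(np.uint8)
        m=cv2.morphologyEx(m,cv2.MORPH_OPEN,np.ones((k,k)))
        n,l,s,ce=cv2.connectedComponentsWithStats(m,connectivity=4)
        for i in range(1,n):
            if s[i,4]>300: rect(c,l==i,z,f"{lo} {hi} n{s[i,4]} px{np.round(ce[i])}")
E
python3 meas2.py w1
python3 - <<'E'
from h import *; from meas2 import rect
c=env.camera("wrist")
for k,z in(("mallet_board",.012),("chisel_board",.012),("plane_board",.012),("planing_board",.012),("plane_grip",.042),("chisel_grip",.03),("mallet_grip",.05)):
    for m in env.masks_of(c,k)[:3]: rect(c,m["mask"],z,f"{k} {m['score']:.2f} {np.round(m['pixel'])}")
E
```

```text
0.007 0.018 n794 px[542. 158.] c [430.2 570.5] size [93.4 53. ] ang 72.5
0.007 0.018 n5775 px[275. 213.] c [538.9  73.7] size [109.  229.4] ang 88.3
0.007 0.018 n3849 px[116. 209.] c [ 545.8 -241.8] size [229.4 111.6] ang 2.0
0.007 0.018 n3921 px[357. 202.] c [549.8 232.1] size [228.9 110.6] ang 3.6
0.007 0.018 n5935 px[195. 216.] c [560.5 -83.4] size [110.8 231.9] ang 87.6
0.007 0.1 n3921 px[98. 41.] c [ 270.7 -208.7] size [214.9 107.6] ang 20.0
0.007 0.1 n4165 px[386.  68.] c [284.8 228.2] size [ 97.3 213.7] ang 0.8
0.007 0.1 n5978 px[540. 227.] c [572.  588.8] size [354.6  97.4] ang 15.3
0.007 0.1 n6702 px[276. 210.] c [538.9  73.7] size [109.  229.4] ang 88.3
0.007 0.1 n6209 px[111. 214.] c [ 545.9 -242.8] size [229.8 113.2] ang 2.3
0.007 0.1 n6313 px[358. 214.] c [555.2 235.7] size [240.3 116.8] ang 3.8
0.007 0.1 n5890 px[194. 216.] c [561.3 -84.5] size [108.8 233.5] ang 87.6
0.007 0.1 n1031 px[478. 203.] c [516.8 457.2] size [91.8 51.8] ang 71.4
0.007 0.1 n1196 px[ 30. 245.] c [ 604.1 -421.3] size [78.9 90. ] ang 37.7
0.024 0.1 n3724 px[97. 42.] c [ 276.3 -200.3] size [204.9  9
[... 561 characters left out ...]
39.1  73.3] size [109.  230.2] ang 88.0
mallet_board 0.37 [277. 207.] c [540.9  77.3] size [ 29.6 210.8] ang 84.9
chisel_board 0.91 [124. 198.] c [ 546.1 -241.5] size [229.9 116.3] ang 2.3
chisel_board 0.34 [276. 204.] c [541.9  75.9] size [ 26.8 208.4] ang 84.0
plane_board 0.61 [349. 198.] c [549.4 232.4] size [230.6 115.2] ang 4.4
plane_grip 0.61 [104. 218.] c [ 546.5 -241.2] size [141.3  73.7] ang 3.5
chisel_grip 0.98 [278. 206.] c [535.4  76.1] size [ 27.  203.7] ang 84.3
chisel_grip 0.20 [281. 325.] c [777.   77.6] size [228.3  85.2] ang 86.4
mallet_grip 0.88 [102.  32.] c [ 276.3 -185.9] size [201.9 102.8] ang 21.8
mallet_grip 0.71 [360. 245.] c [551.5 230. ] size [208.2  97. ] ang 6.1
```

```bash
cat > meas3.py <<'E'
from h import *
import sys,pickle
c=pickle.load(open(sys.argv[1]+".pkl","rb"))
u,v=np.meshgrid(np.arange(560),np.arange(420));W=world(c,np.c_[u.ravel(),v.ravel()]).reshape(420,560,3)
for a in sys.argv[2:]:
    x0,x1,y0,y1,lo,hi=map(float,a.split(","))
    m=(W[...,0]>x0)&(W[...,0]<x1)&(W[...,1]>y0)&(W[...,1]<y1)&(W[...,2]>lo)&(W[...,2]<hi)&(c["range_z"]>0)
    m=cv2.morphologyEx(m.astype(np.uint8),cv2.MORPH_OPEN,np.ones((3,3)))
    n,l,s,_=cv2.connectedComponentsWithStats(m,connectivity=4)
    if n<2: continue
    i=1+s[1:,4].argmax();P=W[l==i];r=cv2.minAreaRect((P[:,:2]*1000).astype(np.float32))
    print(a,s[i,4],"c",np.round(r[0],1),"size",np.round(r[1],1),"ang",round(r[2],1),"z",P[:,2].mean().round(4),"mid",(P.mean(0)*1000).round(1))
E
python3 meas3.py w1 .4,.7,-.33,-.15,.037,.048 .4,.7,.15,.32,.05,.068 .4,.58,.15,.32,.03,.055 .4,.53,.02,.13,.025,.05 .4,.7,-.33,-.15,.052,.08
```

```text
.4,.7,-.33,-.15,.037,.048 1394 c [ 549.8 -249. ] size [ 52.7 135.4] ang 88.9 z 0.0412 mid [ 552.6 -246.7   41.2]
.4,.7,.15,.32,.05,.068 999 c [619.6 240.3] size [60.9 91.2] ang 7.0 z 0.0564 mid [614.1 227.5  56.4]
.4,.58,.15,.32,.03,.055 1082 c [516.1 226.8] size [131.   26.5] ang 7.2 z 0.0415 mid [512.8 224.8  41.5]
.4,.53,.02,.13,.025,.05 764 c [483.4  81.7] size [26.  95.1] ang 84.1 z 0.0337 mid [481.7  81.6  33.7]
.4,.7,-.33,-.15,.052,.08 196 c [ 506.  -248.5] size [37.1 19.7] ang 89.3 z 0.0599 mid [ 504.8 -247.7   59.9]
```

Run:
```python
import pickle,cv2
c=pickle.load(open("w1.pkl","rb"));p=c["pixels"][140:290,60:400]
cv2.imwrite("pics/w1c.png",cv2.resize(p,None,fx=2.35,fy=2.35,interpolation=cv2.INTER_CUBIC)[:600,:800])
```

```text
(no output)
```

View pics/w1c.png

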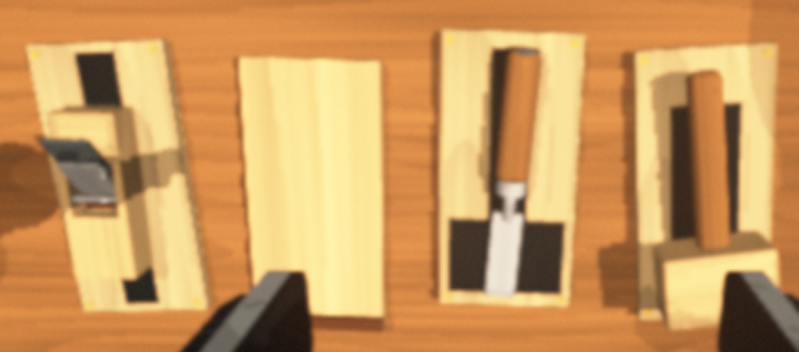

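Emit:
play_rows(steps=[[-0.103, -0.327, 0.24, 0, 0, 1.1, 1], [-0.103, -0.327, 0.24, 0, 0, 1.1, 1], [-0.103, -0.327, 0.24, 0, 0, 1.1, 1], [-0.103, -0.327, 0.24, 0, 0, 1.1, 1], [-0.103, -0.327, 0.24, 0, 0, 1.1, 1], [-0.103, -0.327, 0.24, 0, 0, 1.1, 1], [-0.103, -0.327, 0.24, 0, 0, 1.1, 1], [-0.103, -0.327, 0.24, 0, 0, 1.1, 1], [-0.103, -0.327, 0.24, 0, 0, 1.1, 1], [-0.103, -0.327, 0.28, 0, 0, 1.1, 1], [-0.103, -0.327, 0.31, 0, 0, 1.1, 1], [-0.103, -0.327, 0.34, 0, 0, 1.1, 1], [-0.103, -0.327, 0.365, 0, 0, 1.1, 1], [-0.103, -0.327, 0.375, 0, 0, 1.1, 1], [-0.103, -0.327, 0.38, 0, 0, 1.1, 1], [-0.103, -0.327, 0.38, 0, 0, 1.1, 1]])

```text
clock: 5.65
eef_pos: [0.5502, -0.2484, 0.022]
orientation: [0.0, 0.01, 1.0, -0.0]
contact_force: [1.2, -0.6, -0.0]
opening: 1.0
grip_force: 0.0
```

Down a little more, close, lift 90 mm.

Emit:
play_rows(steps=[[0, 0, 0.006, 0, 0, 0, 1], [0, 0, 0.006, 0, 0, 0, -1], [0, 0, 0.006, 0, 0, 0, -1], [0, 0, 0.006, 0, 0, 0, -1], [0, 0, 0.006, 0, 0, 0, -1], [0, 0, 0.006, 0, 0, 0, -1], [0, 0, 0.006, 0, 0, 0, -1], [0, 0, 0.006, 0, 0, 0, -1], [0, 0, -0.01, 0, 0, 0, -1], [0, 0, -0.03, 0, 0, 0, -1], [0, 0, -0.06, 0, 0, 0, -1], [0, 0, -0.1, 0, 0, 0, -1], [0, 0, -0.1, 0, 0, 0, -1], [0, 0, -0.1, 0, 0, 0, -1]])

```text
clock: 7.4
eef_pos: [0.5496, -0.2483, 0.1211]
orientation: [-0.0, 0.01, 1.0, 0.0]
contact_force: [0.2, 0.6, -2.5]
opening: 0.564
grip_force: 62.9
```

```bash
python3 look.py w2 chisel_board
python3 - <<'E'
import pickle,cv2
c=pickle.load(open("w2.pkl","rb"));cv2.imwrite("pics/w2.png",c["pixels"])
E
```

```text
[[0.02, 0.963, 0.27, 0.482], [1.0, -0.02, -0.006, -0.246], [-0.0, 0.27, -0.963, 0.263], [0.0, 0.0, 0.0, 1.0]]
7.5 [ 0.54926536 -0.24809817  0.12036537] [-7.39458616e-04  1.01217906e-02  9.99948391e-01  4.66976470e-04] [-0.58130843 -0.10052189 -2.69275156] 0.5673701096799217 62.8907784819603 [-0.559  0.447 -0.07   1.055  0.    -0.539]
```

View pics/w2.png

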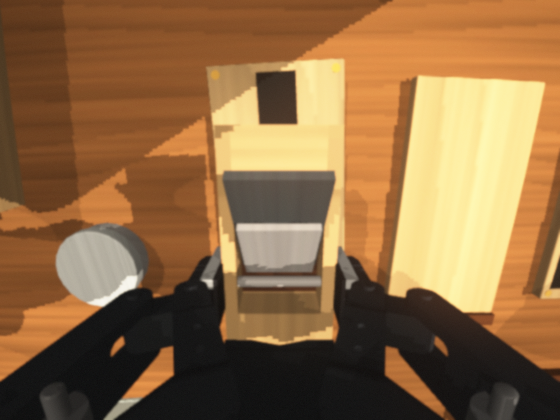

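Emit:
play_rows(steps=[[0, 0.164, 0, 0, 0, 1.3, -1], [0, 0.164, 0, 0, 0, 1.3, -1], [0, 0.164, 0, 0, 0, 1.3, -1], [0, 0.164, 0, 0, 0, 1.3, -1], [0, 0.164, 0.03, 0, 0, 1.3, -1], [0, 0.164, 0.06, 0, 0, 1.3, -1], [0, 0.164, 0.08, 0, 0, 1.3, -1], [0, 0.164, 0.095, 0, 0, 1.3, -1], [0, 0.164, 0.1, 0, 0, 1.3, -1], [0, 0.164, 0.105, 0, 0, 1.3, -1], [0, 0.164, 0.105, 0, 0, 1.3, -1], [0, 0.164, 0.105, 0, 0, 1.3, 0.5], [0, 0.164, 0.105, 0, 0, 1.3, 1], [0, 0.164, 0.105, 0, 0, 1.3, 1], [0, 0.164, 0.105, 0, 0, 1.3, 1], [0, 0.164, 0.08, 0, 0, 1.3, 1], [0, 0.164, 0.03, 0, 0, 1.3, 1], [0, 0.164, -0.03, 0, 0, 1.3, 1]])

```text
clock: 9.75
eef_pos: [0.5525, -0.0843, 0.1523]
orientation: [-0.001, 0.021, 1.0, 0.0]
contact_force: [0.6, 0.3, -0.7]
opening: 0.999
grip_force: 0.0
```

Emit:
play_rows(steps=[[0.06, 0, -0.06, 0, 0, 0, 1], [0.09, 0, -0.12, 0, 0, 0, 1], [0.09, 0, -0.18, 0, 0, 0, 1], [0.09, 0, -0.2, 0, 0, 0, 1], [0.09, 0, -0.2, 0, 0, 0, 1]])

```text
clock: 10.38
eef_pos: [0.4638, -0.0809, 0.354]
orientation: [0.002, 0.022, 1.0, -0.001]
contact_force: [0.7, -0.5, -0.3]
opening: 0.997
grip_force: 0.0
```

```bash
python3 look.py w3; python3 meas2.py w3; python3 meas3.py w3 .4,.7,-.18,.0,.037,.048
python3 - <<'E'
import pickle,cv2
c=pickle.load(open("w3.pkl","rb"));cv2.imwrite("pics/w3.png",c["pixels"])
E
```

```text
[[0.043, 0.961, 0.274, 0.396], [0.999, -0.041, -0.014, -0.077], [-0.002, 0.275, -0.962, 0.495], [0.0, 0.0, 0.0, 1.0]]
10.425 [ 0.4635305  -0.08076919  0.35212419] [ 1.04009401e-03  2.15038358e-02  9.99768164e-01 -3.48362218e-04] [ 0.58037828 -0.01917078 -0.96154575] 1.0048231994007333 0.0 [-0.346  0.159  0.138  1.548  0.    -0.303]
0.007 0.018 n6443 px[368. 204.] c [539.5  71.8] size [109.8 225.9] ang 87.8
0.007 0.018 n4216 px[459. 187.] c [517.  229.4] size [163.2 110.9] ang 4.1
0.007 0.018 n7252 px[187. 210.] c [ 545.7 -243.7] size [229.6 111.3] ang 1.8
0.007 0.018 n5459 px[278. 218.] c [561.  -85.6] size [109.7 230.4] ang 87.5
0.007 0.1 n3238 px[187.  40.] c [ 270.7 -191.8] size [199.1  91.6] ang 33.9
0.007 0.1 n5385 px[502.  41.] c [284.  235.6] size [ 98.9 222.3] ang 0.5
0.007 0.1 n6313 px[ 22. 170.] c [ 453.3 -512.5] size [ 97.4 264.4] ang 73.0
0.007 0.1 n7671 px[370. 201.] c [539.5  72. ] size [109.4 225.9] ang 87.8
0.007 0.1 n8433 px[463. 210.] c [555.  242.5] size [243.7 137. ] ang 5.9
0.007 0.1 n7223 px[187. 210.] c [ 545.7 -243.7] size [229.6 111.3] ang 1.8
0.007 0.1 n7940 px[279. 219.] c [561.  -85.6] size [109.7 230.4] ang 87.5
0.007 0.1 n1440 px[ 97. 254.] c [ 605.3 -417.6] size [75.1 89.7] ang 22.9
0.024 0.1 n3041 px[187.  41.] c [ 293.9 -210. ] size [168.   97.4] ang 7.4
0.024 0.1 n4964 px[504.  40.] c [285.7 222.3] size [211.3  92.5] ang 89.4
0.024 0.1 n5284 px[ 18. 172.] c [ 449.3 -498.5] size [ 81.  251.7] ang 73.0
0.024 0.1 n1113 px[380. 182.] c [494.6  78.5] size [ 27.6 114.9] ang 84.2
0.024 0.1 n3810 px[469. 231.] c [557.6 234.5] size [215.2 109. ] ang 9.3
0.024 0.1 n1175 px[279. 201.] c [516.5 -83.6] size [49.6 67.4] ang 88.3
0.024 0.1 n954 px[279. 246.] c [594.2 -86.6] size [50.6 56.8] ang 87.6
0.024 0.1 n1276 px[ 95. 255.] c [ 598.1 -406.3] size [74.7 72.3] ang 87.9
.4,.7,-.18,.0,.037,.048 1588 c [552.6 -84.8] size [ 50.  135.6] ang 87.6 z 0.0409 mid [557.3 -85.1  40.9]
```

View pics/w3.png

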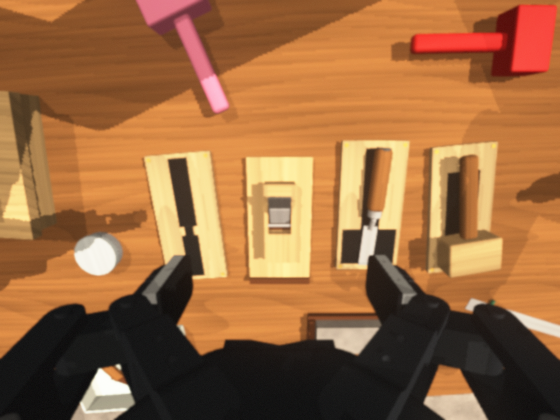

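```bash
cat > rel.py <<'E'
import sys,numpy as np
from scipy.spatial.transform import Rotation as R
def T(y): return R.from_euler("z",y,degrees=True)*R.from_matrix(np.diag([-1,1,-1.]))
a=np.array([float(x) for x in sys.argv[1:]]).reshape(-1,4) # x y z yaw ; first = current
for b in a[1:]:
    r=T(a[0,3]).inv();print(np.round(r.apply(b[:3]-a[0,:3]),4),np.round((r*T(b[3])).as_rotvec(degrees=True),1))
E
python3 rel.py .464 -.081 .353 -2.4  .515 .078 .1 -5.8 .515 .078 .015 -5.8
python3 rel.py .515 .078 .1 -5.8  .526 -.2437 .1 1.9
```

```text
[-0.0443  0.161   0.253 ] [0.  0.  3.4]
[-0.0443  0.161   0.338 ] [0.  0.  3.4]
[-0.0435 -0.3189  0.    ] [ 0.   0.  -7.7]
```

Emit:
play_rows(steps=[[-0.044, 0.161, 0.2, 0, 0, 3.4, 1], [-0.044, 0.161, 0.2, 0, 0, 3.4, 1], [-0.044, 0.161, 0.2, 0, 0, 3.4, 1], [-0.044, 0.161, 0.2, 0, 0, 3.4, 1], [-0.044, 0.161, 0.2, 0, 0, 3.4, 1], [-0.044, 0.161, 0.25, 0, 0, 3.4, 1], [-0.044, 0.161, 0.28, 0, 0, 3.4, 1], [-0.044, 0.161, 0.305, 0, 0, 3.4, 1], [-0.044, 0.161, 0.325, 0, 0, 3.4, 1], [-0.044, 0.161, 0.335, 0, 0, 3.4, 1], [-0.044, 0.161, 0.337, 0, 0, 3.4, 1], [-0.044, 0.161, 0.337, 0, 0, 3.4, 1]])

```text
clock: 11.92
eef_pos: [0.5144, 0.0782, 0.0148]
orientation: [0.0, 0.051, 0.999, -0.0]
contact_force: [-0.1, 0.8, -0.8]
opening: 1.0
grip_force: 0.0
```

Emit:
play_rows(steps=[[0, 0, 0, 0, 0, 0, -1], [0, 0, 0, 0, 0, 0, -1], [0, 0, 0, 0, 0, 0, -1], [0, 0, 0, 0, 0, 0, -1], [0, 0, 0, 0, 0, 0, -1], [0, 0, 0, 0, 0, 0, -1], [0, 0, 0, 0, 0, 0, -1], [0, 0, 0, 0, 0, 0, -1]])

```text
clock: 12.92
eef_pos: [0.5142, 0.0784, 0.0147]
orientation: [0.0, 0.051, 0.999, -0.0]
contact_force: [-1.0, -0.4, 6.7]
opening: 0.296
grip_force: 59.9
```

Emit:
play_rows(steps=[[0, 0, -0.01, 0, 0, 0, -1], [0, 0, -0.03, 0, 0, 0, -1], [0, 0, -0.06, 0, 0, 0, -1], [0, 0, -0.1, 0, 0, 0, -1], [0, 0, -0.1, 0, 0, 0, -1], [0, 0, -0.1, 0, 0, 0, -1]])

```text
clock: 13.68
eef_pos: [0.5137, 0.0784, 0.114]
orientation: [-0.0, 0.051, 0.999, -0.0]
contact_force: [-0.7, 0.3, -2.0]
opening: 0.29
grip_force: 59.1
```

```bash
python3 look.py w4; python3 meas2.py w4 | grep -v " 0.1 "
python3 - <<'E'
import pickle,cv2
c=pickle.load(open("w4.pkl","rb"));cv2.imwrite("pics/w4.png",c["pixels"])
E
```

```text
[[0.102, 0.958, 0.268, 0.447], [0.995, -0.098, -0.028, 0.086], [-0.001, 0.27, -0.963, 0.256], [0.0, 0.0, 0.0, 1.0]]
13.725 [0.513488   0.07834686 0.11354955] [-6.47509014e-04  5.11166078e-02  9.98692481e-01 -4.77203249e-05] [ 0.55066364  0.8456832  -2.04775354] 0.28861034070991354 59.07521724700928 [-0.006  0.32  -0.299  0.953 -0.     0.097]
0.007 0.018 n16340 px[447. 181.] c [521.2 229.5] size [169.6 110.3] ang 3.7
0.007 0.018 n4465 px[322. 175.] c [494.6 116.4] size [ 26.7 135. ] ang 87.2
0.007 0.018 n6167 px[228. 173.] c [491.7  36.9] size [ 41.3 137.7] ang 82.8
0.007 0.018 n9705 px[110. 198.] c [514.1 -80.5] size [110.9 137.5] ang 87.4
0.007 0.018 n485 px[  7. 285.] c [ 563.1 -188.2] size [18.4 40.4] ang 68.0
```

View pics/w4.png

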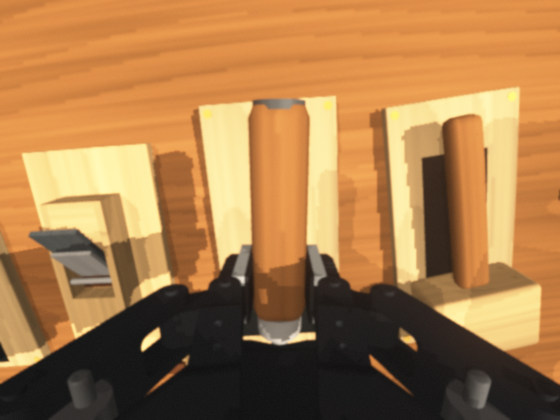

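```bash
python3 - <<'E'
from h import *; import pickle
c=pickle.load(open("w4.pkl","rb"))
P=world(c,[(280,r) for r in range(98,124,4)]+[(280,200),(280,300)]);print(P.round(4))
y=np.radians(-5.8);d=(P[:,:2]-[.5136,.0784]);print((d@[np.cos(y),np.sin(y)]).round(4),(d@[-np.sin(y),np.cos(y)]).round(4))
E
python3 rel.py .5137 .0784 .1148 -5.8  .526 -.2437 .115 1.9
```

```text
[[4.242e-01 8.900e-02 3.000e-04]
 [4.376e-01 8.730e-02 1.336e-01]
 [4.390e-01 8.710e-02 1.331e-01]
 [4.404e-01 8.700e-02 1.313e-01]
 [4.421e-01 8.680e-02 1.334e-01]
 [4.436e-01 8.660e-02 1.337e-01]
 [4.451e-01 8.650e-02 1.347e-01]
 [4.771e-01 8.320e-02 1.336e-01]
 [5.251e-01 7.830e-02 1.346e-01]]
[-0.09   -0.0765 -0.0751 -0.0736 -0.072  -0.0705 -0.0689 -0.0368  0.0114] [0.0015 0.0011 0.0011 0.0011 0.0011 0.0011 0.0011 0.0011 0.0011]
[-4.480e-02 -3.192e-01 -2.000e-04] [ 0.   0.  -7.7]
```

Emit:
play_rows(steps=[[-0.039, -0.321, 0, 0, 0, -7.7, -1], [-0.039, -0.321, 0, 0, 0, -7.7, -1], [-0.039, -0.321, 0, 0, 0, -7.7, -1], [-0.039, -0.321, 0, 0, 0, -7.7, -1], [-0.039, -0.321, 0, 0, 0, -7.7, -1], [-0.039, -0.321, 0, 0, 0, -7.7, -1], [-0.039, -0.321, 0, 0, 0, -7.7, -1], [-0.039, -0.321, 0, 0, 0, -7.7, -1], [-0.039, -0.321, 0.04, 0, 0, -7.7, -1], [-0.039, -0.321, 0.07, 0, 0, -7.7, -1], [-0.039, -0.321, 0.09, 0, 0, -7.7, -1], [-0.039, -0.321, 0.096, 0, 0, -7.7, -1], [-0.039, -0.321, 0.099, 0, 0, -7.7, -1], [-0.039, -0.321, 0.099, 0, 0, -7.7, -1]])

```text
clock: 15.48
eef_pos: [0.5205, -0.2448, 0.0159]
orientation: [0.0, -0.016, 1.0, -0.0]
contact_force: [-0.2, 0.5, -1.6]
opening: 0.288
grip_force: 59.6
```

Emit:
play_rows(steps=[[0, 0, 0.001, 0, 0, 0, -1], [0, 0, 0.001, 0, 0, 0, 0], [0, 0, 0.001, 0, 0, 0, 0.5], [0, 0, 0.001, 0, 0, 0, 1], [0, 0, 0.001, 0, 0, 0, 1], [0, 0, -0.03, 0, 0, 0, 1], [0, 0, -0.08, 0, 0, 0, 1], [0.05, 0, -0.14, 0, 0, 0, 1], [0.08, 0.06, -0.2, 0, 0, 0, 1], [0.08, 0.12, -0.26, 0, 0, 0, 1], [0.08, 0.18, -0.32, 0, 0, 0, 1], [0.08, 0.24, -0.32, 0, 0, 0, 1], [0.08, 0.3, -0.32, 0, 0, 0, 1], [0.08, 0.36, -0.32, 0, 0, 0, 1], [0.08, 0.36, -0.32, 0, 0, 0, 1], [0.08, 0.36, -0.32, 0, 0, 0, 1]])

```text
clock: 17.48
eef_pos: [0.428, 0.1156, 0.3358]
orientation: [0.0, -0.019, 1.0, 0.0]
contact_force: [0.5, -0.3, 0.1]
opening: 0.999
grip_force: 0.0
```

```bash
python3 look.py w5;python3 meas2.py w5 | grep -v " 0.1 "; python3 meas3.py w5 .4,.7,.15,.32,.05,.068 .4,.56,.15,.32,.03,.055 .4,.7,-.35,-.15,.022,.05;python3 - <<'E'
from h import *; from meas2 import rect
import pickle
c=env.camera("wrist")
for k,z in(("chisel_grip",.03),("mallet_board",.012),("plane_board",.012),("chisel_board",.012)):
    for m in env.masks_of(c,k)[:3]: rect(c,m["mask"],z,f"{k} {m['score']:.2f} {np.round(m['pixel'])}")
cv2.imwrite("pics/w5.png",c["pixels"])
E
```

```text
[[-0.038, 0.962, 0.271, 0.361], [0.999, 0.036, 0.01, 0.114], [-0.0, 0.271, -0.963, 0.477], [0.0, 0.0, 0.0, 1.0]]
17.525 [0.42828247 0.11383074 0.33541476] [ 1.75919467e-04 -1.79733953e-02  9.99838450e-01 -1.37226890e-05] [-0.2104957  -0.18508084  0.25497533] 0.9993810657444729 0.0 [ 0.076  0.109  0.033  1.495 -0.     0.04 ]
0.007 0.018 n6229 px[ 70. 231.] c [ 546.  -242.4] size [229.2 113. ] ang 1.7
0.007 0.018 n8227 px[251. 229.] c [539.1  73.4] size [109.3 229.7] ang 88.0
0.007 0.018 n733 px[543. 181.] c [428.3 556.4] size [62.2 52.7] ang 15.4
0.007 0.018 n2844 px[164. 204.] c [511.3 -81.8] size [109.4 134.3] ang 87.6
0.007 0.018 n4659 px[343. 222.] c [545.3 232.3] size [220.6 109.7] ang 3.4
0.007 0.018 n571 px[133. 254.] c [ 587.8 -132.2] size [ 15.4 128.8] ang 87.3
.4,.7,.15,.32,.05,.068 1476 c [620.6 234.5] size [60.9 79.2] ang 7.3 z 0.0567 mid [619.  230.5  56.7]
.4,.56,.15,.32,.03,.055 1139 c [505.9 225.6] size [110.5  26.4] ang 7.3 z 0.0416 mid [503.1 223.7  41.6]
.4,.7,-.35,-.15,.022,.05 1306 c [ 506.7 -243.9] size [130.   27.1] ang 1.4 z 0.0323 mid [ 497.6 -240.9   32.3]
chisel_grip 0.83 [ 64. 218.] c [ 540.6 -238.8] size [202.4  38.4] ang 3.0
mallet_board 0.98 [253. 229.] c [539.   73.5] size [109.3 231.1] ang 88.0
plane_board 0.72 [335. 222.] c [549.1 232.9] size [230.  112.7] ang 3.8
chisel_board 0.70 [ 78. 229.] c [ 545.8 -241.2] size [230.5 119. ] ang 2.4
```

View pics/w5.png

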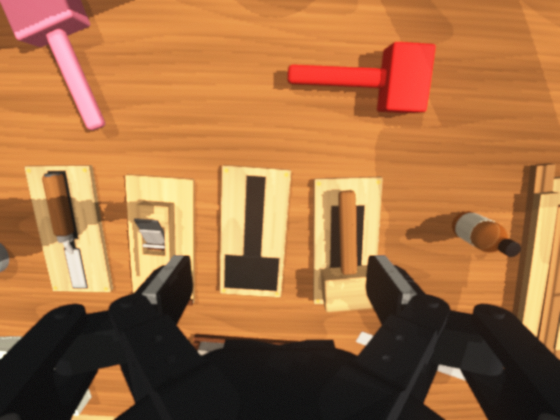

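```bash
python3 rel.py .4286 .1125 .335 1.9  .572 .234 .016 7.2;python3 rel.py .572 .234 .116 7.2 .561 .0727 .116 -2
```

```text
[-0.1473  0.1167  0.319 ] [ 0.   0.  -5.3]
[ 0.0311 -0.1586  0.    ] [0.  0.  9.2]
```

Emit:
play_rows(steps=[[-0.147, 0.117, 0.18, 0, 0, -5.3, 1], [-0.147, 0.117, 0.18, 0, 0, -5.3, 1], [-0.147, 0.117, 0.18, 0, 0, -5.3, 1], [-0.147, 0.117, 0.18, 0, 0, -5.3, 1], [-0.147, 0.117, 0.18, 0, 0, -5.3, 1], [-0.147, 0.117, 0.23, 0, 0, -5.3, 1], [-0.147, 0.117, 0.26, 0, 0, -5.3, 1], [-0.147, 0.117, 0.285, 0, 0, -5.3, 1], [-0.147, 0.117, 0.305, 0, 0, -5.3, 1], [-0.147, 0.117, 0.315, 0, 0, -5.3, 1], [-0.147, 0.117, 0.318, 0, 0, -5.3, 1], [-0.147, 0.117, 0.318, 0, 0, -5.3, 1]])

```text
clock: 19.27
eef_pos: [0.5721, 0.2338, 0.018]
orientation: [0.0, -0.062, 0.998, 0.0]
contact_force: [-0.6, 0.3, 0.2]
opening: 1.0
grip_force: 0.0
```

Emit:
play_rows(steps=[[0, 0, 0.002, 0, 0, 0, 1], [0, 0, 0.002, 0, 0, 0, -1], [0, 0, 0.002, 0, 0, 0, -1], [0, 0, 0.002, 0, 0, 0, -1], [0, 0, 0.002, 0, 0, 0, -1], [0, 0, 0.002, 0, 0, 0, -1], [0, 0, 0.002, 0, 0, 0, -1], [0, 0, 0.002, 0, 0, 0, -1], [0, 0, 0.002, 0, 0, 0, -1], [0, 0, 0.002, 0, 0, 0, -1], [0, 0, -0.01, 0, 0, 0, -1], [0, 0, -0.03, 0, 0, 0, -1], [0, 0, -0.06, 0, 0, 0, -1], [0, 0, -0.098, 0, 0, 0, -1], [0, 0, -0.098, 0, 0, 0, -1], [0, 0, -0.098, 0, 0, 0, -1]])

```text
clock: 21.28
eef_pos: [0.5714, 0.2338, 0.1147]
orientation: [-0.0, -0.062, 0.998, -0.0]
contact_force: [-0.4, -0.6, -3.4]
opening: 0.292
grip_force: 59.3
```

```bash
python3 look.py w6; python3 meas3.py w6 .4,.7,.1,.34,.11,.17
python3 - <<'E'
from h import *; import pickle
c=pickle.load(open("w6.pkl","rb"));P=world(c,[(280,r) for r in range(40,320,20)]);print(P.round(4))
cv2.imwrite("pics/w6.png",c["pixels"])
E
```

```text
[[-0.124, 0.956, 0.267, 0.505], [0.992, 0.12, 0.033, 0.226], [-0.001, 0.269, -0.963, 0.256], [0.0, 0.0, 0.0, 1.0]]
21.325 [0.57111332 0.23377029 0.11424978] [-8.51834041e-04 -6.22528573e-02  9.98060030e-01 -1.80333278e-04] [ 0.08441675 -0.52819377 -2.96637594] 0.2917985953020995 59.337599873542786 [ 0.257  0.475 -0.04   1.058 -0.     0.132]
.4,.7,.1,.34,.11,.17 28435 c [530.2 226.7] size [141.2  92.8] ang 11.4 z 0.1454 mid [532.  229.  145.4]
[[0.4751 0.2226 0.1421]
 [0.4816 0.2234 0.1419]
 [0.4884 0.2242 0.1426]
 [0.4952 0.2251 0.1421]
 [0.5022 0.226  0.1417]
 [0.5094 0.2269 0.1432]
 [0.5169 0.2278 0.1424]
 [0.5249 0.2288 0.1414]
 [0.5327 0.2298 0.1426]
 [0.541  0.2309 0.1425]
 [0.5493 0.2319 0.1433]
 [0.5589 0.2331 0.142 ]
 [0.568  0.2343 0.1425]
 [0.5781 0.2356 0.1422]]
```

View pics/w6.png

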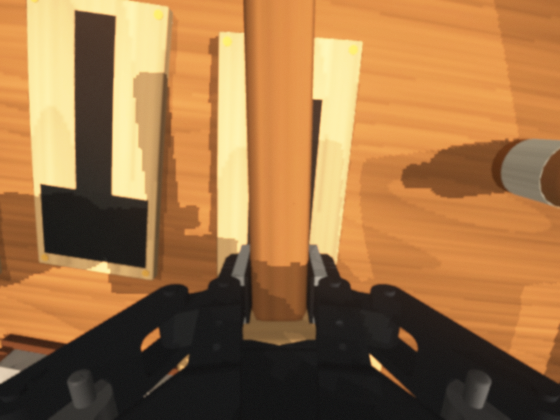

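Emit:
play_rows(steps=[[0.031, -0.159, 0, 0, 0, 9.2, -1], [0.031, -0.159, 0, 0, 0, 9.2, -1], [0.031, -0.159, 0, 0, 0, 9.2, -1], [0.031, -0.159, 0, 0, 0, 9.2, -1], [0.031, -0.159, 0, 0, 0, 9.2, -1], [0.031, -0.159, 0.04, 0, 0, 9.2, -1], [0.031, -0.159, 0.07, 0, 0, 9.2, -1], [0.031, -0.159, 0.09, 0, 0, 9.2, -1], [0.031, -0.159, 0.096, 0, 0, 9.2, -1], [0.031, -0.159, 0.099, 0, 0, 9.2, -1], [0.031, -0.159, 0.099, 0, 0, 9.2, -1]])

```text
clock: 22.7
eef_pos: [0.5611, 0.0726, 0.0168]
orientation: [0.0, 0.018, 1.0, 0.0]
contact_force: [0.2, -0.9, -2.8]
opening: 0.292
grip_force: 59.9
```

Emit:
play_rows(steps=[[0, 0, 0.001, 0, 0, 0, -1], [0, 0, 0.001, 0, 0, 0, 0], [0, 0, 0.001, 0, 0, 0, 0.5], [0, 0, 0.001, 0, 0, 0, 1], [0, 0, 0.001, 0, 0, 0, 1], [0, 0, -0.03, 0, 0, 0, 1], [0, 0, -0.08, 0, 0, 0, 1], [0, 0, -0.13, 0, 0, 0, 1], [0.003, -0.158, -0.13, 0, 0, 0.4, 1], [0.003, -0.158, -0.13, 0, 0, 0.4, 1], [0.003, -0.158, -0.13, 0, 0, 0.4, 1], [0.003, -0.158, -0.13, 0, 0, 0.4, 1], [0.003, -0.158, -0.1, 0, 0, 0.4, 1], [0.003, -0.158, -0.07, 0, 0, 0.4, 1], [0.003, -0.158, -0.04, 0, 0, 0.4, 1], [0.003, -0.158, -0.015, 0, 0, 0.4, 1], [0.003, -0.158, 0, 0, 0, 0.4, 1], [0.003, -0.158, 0, 0, 0, 0.4, 1]])

```text
clock: 24.95
eef_pos: [0.5517, -0.0849, 0.0158]
orientation: [-0.001, 0.021, 1.0, 0.0]
contact_force: [-0.9, 1.0, 0.3]
opening: 1.0
grip_force: 0.0
```

Emit:
play_rows(steps=[[0, 0, 0, 0, 0, 0, -1], [0, 0, 0, 0, 0, 0, -1], [0, 0, 0, 0, 0, 0, -1], [0, 0, 0, 0, 0, 0, -1], [0, 0, 0, 0, 0, 0, -1], [0, 0, 0, 0, 0, 0, -1], [0, 0, 0, 0, 0, 0, -1], [0, 0, -0.01, 0, 0, 0, -1], [0, 0, -0.03, 0, 0, 0, -1], [0, 0, -0.06, 0, 0, 0, -1], [0, 0, -0.1, 0, 0, 0, -1], [0, 0, -0.15, 0, 0, 0, -1], [0, 0, -0.15, 0, 0, 0, -1], [0, 0, -0.15, 0, 0, 0, -1]])

```text
clock: 26.7
eef_pos: [0.5517, -0.0854, 0.1661]
orientation: [-0.0, 0.021, 1.0, 0.0]
contact_force: [0.1, 0.4, -2.8]
opening: 0.577
grip_force: 62.9
```

```bash
python3 rel.py .5517 -.0849 .166 -2.4 .549 .2325 .166 3.7
```

```text
[0.016 0.317 0.   ] [ 0.   0.  -6.1]
```

Emit:
play_rows(steps=[[0.016, 0.317, 0, 0, 0, -6.1, -1], [0.016, 0.317, 0, 0, 0, -6.1, -1], [0.016, 0.317, 0, 0, 0, -6.1, -1], [0.016, 0.317, 0, 0, 0, -6.1, -1], [0.016, 0.317, 0, 0, 0, -6.1, -1], [0.016, 0.317, 0, 0, 0, -6.1, -1], [0.016, 0.317, 0, 0, 0, -6.1, -1], [0.016, 0.317, 0, 0, 0, -6.1, -1], [0.016, 0.317, 0.04, 0, 0, -6.1, -1], [0.016, 0.317, 0.08, 0, 0, -6.1, -1], [0.016, 0.317, 0.12, 0, 0, -6.1, -1], [0.016, 0.317, 0.14, 0, 0, -6.1, -1], [0.016, 0.317, 0.146, 0, 0, -6.1, -1], [0.016, 0.317, 0.149, 0, 0, -6.1, -1], [0.016, 0.317, 0.149, 0, 0, -6.1, -1]])

```text
clock: 28.58
eef_pos: [0.5502, 0.2318, 0.018]
orientation: [0.001, -0.032, 1.0, 0.0]
contact_force: [0.3, -0.7, -2.3]
opening: 0.574
grip_force: 63.4
```

Set down, release, rise and move to an overview pose.

Emit:
play_rows(steps=[[0, 0, 0.001, 0, 0, 0, -1], [0, 0, 0.001, 0, 0, 0, -1], [0, 0, 0.001, 0, 0, 0, 0.5], [0, 0, 0.001, 0, 0, 0, 1], [0, 0, 0.001, 0, 0, 0, 1], [0, 0, 0.001, 0, 0, 0, 1], [0, 0, -0.03, 0, 0, 0, 1], [0, 0, -0.08, 0, 0, 0, 1], [0.05, -0.05, -0.14, 0, 0, 0, 1], [0.1, -0.11, -0.2, 0, 0, 0, 1], [0.11, -0.17, -0.26, 0, 0, 0, 1], [0.11, -0.21, -0.32, 0, 0, 0, 1], [0.11, -0.21, -0.36, 0, 0, 0, 1], [0.11, -0.21, -0.38, 0, 0, 0, 1], [0.11, -0.21, -0.38, 0, 0, 0, 1], [0.11, -0.21, -0.38, 0, 0, 0, 1]])

```text
clock: 30.58
eef_pos: [0.4537, 0.0149, 0.398]
orientation: [0.001, -0.031, 1.0, -0.0]
contact_force: [1.1, 0.5, 0.0]
opening: 1.003
grip_force: 0.0
```

```bash
python3 look.py w7;python3 meas2.py w7 | grep -v " 0.1 "; python3 meas3.py w7 .4,.7,.02,.13,.05,.068 .4,.57,.02,.13,.03,.055 .4,.7,-.35,-.15,.022,.05 .4,.7,.15,.32,.037,.048
python3 - <<'E'
import pickle,cv2
c=pickle.load(open("w7.pkl","rb"));cv2.imwrite("pics/w7.png",cv2.resize(c["pixels"][:320],(800,457)))
E
```

```text
[[-0.062, 0.96, 0.271, 0.386], [0.998, 0.06, 0.016, 0.011], [-0.001, 0.272, -0.962, 0.539], [0.0, 0.0, 0.0, 1.0]]
30.625 [0.45342945 0.01534688 0.39686329] [ 7.88230471e-05 -3.15471584e-02  9.99502261e-01  2.15663827e-05] [-0.29306641 -0.5140682  -0.08836765] 0.9983552197987873 0.0 [-0.146  0.144  0.242  1.668  0.    -0.209]
0.007 0.018 n5519 px[139. 205.] c [ 546.5 -243. ] size [229.5 110.3] ang 2.3
0.007 0.018 n4004 px[308. 193.] c [538.6  72.7] size [109.5 228.1] ang 88.0
0.007 0.018 n6601 px[223. 214.] c [561.1 -84.4] size [108.3 233.4] ang 87.5
0.007 0.018 n3388 px[387. 204.] c [550.1 231.6] size [227.6 110.5] ang 3.6
.4,.7,.02,.13,.05,.068 1529 c [609.2  70.3] size [90.  60.4] ang 87.9 z 0.0567 mid [607.3  69.6  56.7]
.4,.57,.02,.13,.03,.055 1101 c [504.8  74. ] size [ 26.5 130.6] ang 88.0 z 0.0418 mid [502.8  73.1  41.8]
.4,.7,-.35,-.15,.022,.05 1063 c [ 507.2 -243.7] size [130.1  26.5] ang 2.8 z 0.0327 mid [ 498.5 -241.9   32.7]
.4,.7,.15,.32,.037,.048 765 c [574.4 233.7] size [87.3 50.6] ang 3.5 z 0.0408 mid [582.1 235.7  40.8]
```

View pics/w7.png

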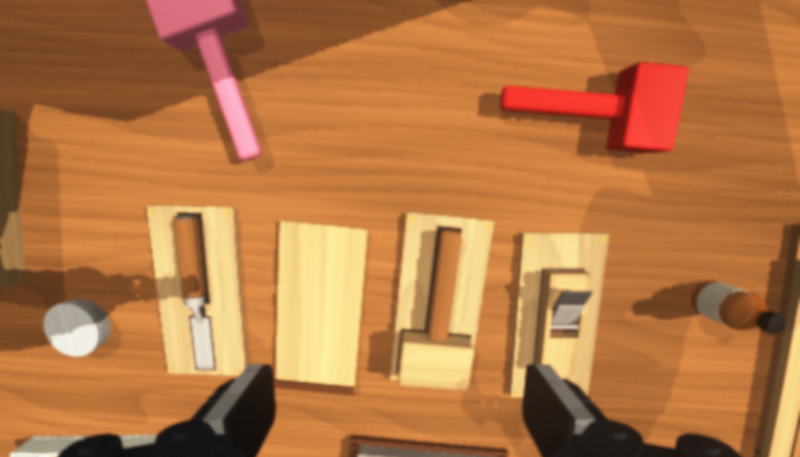

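```bash
python3 -c "
from station import env
print(env.finish_job())"
```

```text
the job is handed in; nothing more can be done
None
```

The mallet, chisel and plane each rest on their own silhouettes, within about 2 mm of their places by the last wrist-camera check, with the mallet head and chisel blade pointing the right way. The planing board is clear, the whetstone, bottle and tin were left alone, and the job was handed in at about 31 s; no verdict came back.

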